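Feed two used injection pens into the sharps bottle

TASK

Two used injection pens have been left leaning in the steel tumbler and in the toothbrush cup. Take them out and drop them one after the other through the neck of the open plastic sharps bottle, so that both end up right inside it with nothing sticking out. Leave the bottle, the tumbler and the cup standing about where they are, and do not disturb the soap dish, the loose cap or the lotion bottle.

Things in the scene. Friction and masses are not known exactly. Their poses are not given: they have to be found in the camera images.
- pen_a_mid (a point): Centre of pen A, a loose grey injection pen: plain round barrel 145 mm long, 17 mm in diameter, 24 g, both ends flat and square-edged. z runs along it from cap end to knob end. At first it leans in the steel tumbler about 29 degrees from vertical, cap end down in the bottom corner, knob end some 64 mm out past the rim towards the robot's side, within 0.6 rad of -x.
- pen_b_mid (a point): Centre of pen B, the same kind of pen with the same axes, leaning in the same way in the blue toothbrush cup. The pens are held by nothing but their weight.
- mouth (a point): Centre of the open mouth of the plastic bottle, at the top of its neck, 205 mm above its foot; z points up out of it. Neck 26 mm across outside, bore 20 mm wide and 18 mm long, straight, square plain lip. A pen let go in the bore drops in by its own weight, unless it meets the pens inside and stops with its end sticking out: then a light push (a few N) down on that end sends it on.
- bottle: The sharps bottle: milky plastic, round, 110 mm across, body 152 mm high, conical shoulder to the foot of the neck at 187 mm, 205 mm in all, wall 3 mm, floor 5 mm rising as a blunt cone to 16 mm in the middle, about 260 g, loose, cap off. Three such pens lean side by side inside already, there is room for more. Origin: centre of its underside, z up.
- tumbler: Steel tumbler, round, 64 mm across at the rim, 60 mm at the foot, 78 mm high, wall 2.5 mm, floor 4 mm, about 160 g, loose. Origin at the centre of its underside, z up; its pen leans towards its own -x.
- cup: Blue plastic toothbrush cup, same inside as the tumbler: 64 mm across at the rim (67 mm over its lip), 78 mm high, wall 2.5 mm, floor 4 mm, about 120 g, loose. Origin at the centre of its underside, z up; its pen leans towards its own -x.
- soap_dish: White ceramic soap dish with a bar of soap, 95 x 130 mm, 36 mm high with the soap. Bystander. Origin at the centre of its underside.
- cap: The bottle's white screw cap lying open side up, 37 mm across, 21 mm high. Bystander. Origin at the centre of its underside.
- lotion: White closed lotion bottle, 48 mm across, 130 mm high. Bystander. Origin at the centre of its underside.
Not all that is in view belongs to the job. There is more than one size of the tumbler; the one meant has the size given above. What is shaped like the part that bears pen_a_mid but pink is not meant.

How it is judged:
On the way, in this order (a step that is already met when the one before it is completed fails the run):
1. one pen is right inside the bottle (either of them) (((horizontal distance between pen_a_mid and bottle below 0.046 m and z of pen_a_mid in the frame of bottle below 0.105 m) or (horizontal distance between pen_b_mid and bottle below 0.046 m and z of pen_b_mid in the frame of bottle below 0.105 m))), for 0.2 s.
2. the other pen is right inside the bottle too (horizontal distance between each of pen_a_mid, pen_b_mid and bottle below 0.046 m and z of each of pen_a_mid, pen_b_mid in the frame of bottle below 0.105 m), for 0.2 s.
At the end, for the whole second after the job is handed in: Both pens lie wholly inside the bottle (middle of each within 46 mm of its axis and under 105 mm above its foot); bottle, tumbler and cup stand upright (within 0.1 rad), at rest, within 60 mm of where they began; soap dish, cap and lotion never pushed over 30 mm (all of step 2 and angle between each of bottle, tumbler, cup's own z axis and vertical below 0.1 rad and distance of each of bottle, tumbler, cup from where it was at the start of the episode below 0.06 m and linear speed of bottle below 0.02 m/s); the robot touches nothing.
It fails at once if the bottle, the tumbler or the cup is knocked over (angle between bottle's own z axis and vertical above 0.5 rad or angle between any of tumbler, cup's own z axis and vertical above 0.6 rad).
It fails at once if the soap dish, the cap or the lotion bottle is pushed more than 30 mm from its place (distance of any of soap_dish, cap, lotion from where it was at the start of the episode above 0.03 m).
It also fails if it takes over 72 s, if anything falls off the work surface, if the arm or the gripper's body presses on something with over 40 N, if the wrist force passes 120 N, or if a joint passes its speed limit or range.

ROBOT

A 7-joint arm with a two-finger parallel gripper is mounted at the origin on the work surface. World frame = base frame: x ahead of the robot, y to its left, z up, the work surface at z = 0. Lengths are in m, angles in rad, forces in N, time in s.
With the tool pointing down it reaches from about 0.425 to 0.925 m from the base axis. Payload 6.8 kg.
Tool frame: the origin (TCP) lies on the centre line of the jaws, within the pads' length; the fingertips stand ctrl.tip_extent ahead of it and the grasp point (between the pads) is the TCP (ctrl.tip_extent is the distance from the TCP to the fingertips, in m); z points along the fingers, y is the line along which they close (so a half turn about z gives the same grasp; the last joint's range is limited). The gripper opens to 88 mm and grips with 3 to 60 N. Pads are 20 mm wide; open, the fingers measure 115 mm over their backs; the gripper's body (75 mm by 178 mm) begins 61 mm behind the grasp point.
Start: joints at [1.201, 0.477, 0.022, 1.555, -0.011, 1.109, -0.083], TCP at [0.175, -0.652, 0.242] pointing down, gripper open.
Joint ranges: [-2.96, 2.96], [-0.34, 2.1], [-1.41, 1.46], [0.24, 2.44], [-1.37, 4.51], [0.17, 1.92], [-2.96, 2.96]. Speed limits (rad/s): [2.39, 2.39, 3.14, 3.14, 3.14, 3.14, 3.14].

INTERFACE

Orientations are given as a unit quaternion [w, x, y, z].
In Python, from cell import ctrl gives the robot as it stands.
- The arm moves only by the tool jog_arm, never from a script. Its argument "motion" is a list of rows, each a list of 7 numbers: the shift along the tool's x, y, z in units of 30 mm (1.0 is 30 mm), then the turn, a rotation vector about the tool's x, y, z in units of 5 degrees (1.0 is 5 degrees), then the finger opening in mm, from 0 to 87.8. In form: [[tx, ty, tz, wx, wy, wz, claw], ...]. A call has 1 to 20 rows; each row is the pose to reach, as a shift and turn from the pose commanded when the call began, along the tool's axes at that moment; what a row does not reach only later rows make up. A row lasts 1/8 s, in which the tool goes at most 62.5 mm and 10.7 degrees, less where a joint would pass 70% of its speed; a pose out of reach is approached as far as the arm can. A call with a gripper value outside its range is refused whole. The fingers move at their own pace and stop on an object; "squeeze" is the grip in N (left out, the last holds). Time passes only in rows, so rows that repeat a pose let the fingers close. It gives the time, the measured TCP pose, the force, the opening and the grip force at its end, in the units of the state.
- ctrl.observe(): the state, without advancing time (a new reading comes with each control period).
- ctrl.grab_frame(name): name is "side" or "top"; returns the picture (400x640x3 uint8, red, green, blue); there is no depth.
- ctrl.camera_params(name): a dict with "fx", "fy", "cx", "cy" (pixels), "T" (4x4, takes a point from camera to world coordinates). Camera axes: x right, y up, looking along -z (the intrinsics and any distortion apply to the point x, -y, -z); pixel columns grow to the right and rows downward; lengths in m; the calibration is good to about 2 mm. A picture is of the moment at which its call begins. camera_params takes no time and is no camera call.
- ctrl.sign_off(): hands the job in; it is judged then, once.
Trained networks look in the newest picture that a camera, given by its name, has taken for a name from the list of things; names that differ only in an ending like _2 or _b are one class to them, and where a whole thing is asked for, a point or a joint stands for the part that bears it (a point fixed in the world has none). Each returns a list of dicts, best first, with "confidence" (0 to 1); they miss things now and then, are a little off and sometimes report something else, mostly with a low value. They report only what shows in the picture. A call takes as long as a camera call. They do not tell look-alikes from the thing itself.
- ctrl.look_for(camera, query): "location" ([row, column] in pixels, amid what is visible of it).
- ctrl.pinpoint(camera, query): "location" ([row, column] in pixels: a listed point, or the origin of a listed thing).
The state is a dict: "clock": time; "joints": joint angles; "qvel": joint speeds; "joint_efforts": joint torques, N m; "eef_pos": TCP position; "orientation": TCP orientation; "contact_force": force on the tool from outside, world axes, zero at the start; "wrist_torque": the same for the moment, N m; "gripper_width": finger opening in m; "finger_force": force on a finger pad.
Only numpy, scipy, OpenCV 4.12 (cv2) and the standard library are available. Lean on these libraries where they do the work, as an engineer would, in place of code of your own. Each camera call takes 0.05 s, during which the arm holds its last target. There are 200 camera calls.

## Working session

There is one attempt and no reset: what is moved stays moved. The work goes in short steps, Python scripts to look and compute and a tool call to move; the robot and the scene stay as the last step left them, time stands still between calls to the robot, and variables do not carry over. Pictures are saved under pics/ and viewed, at most 10 in all, crops included, and the job is handed in when it is done.

Besides the shell and the picture viewer there is one more tool, called after ">>>" in YAML: its name, and indented under it one key for each argument. jog_arm: Moves the arm, as the interface text tells. Its arguments: {"type":"object","properties":{"motion":{"type":"array"},"squeeze":{"type":"number"}},"required":["motion"]}

```bash
ls; mkdir -p pics
cat > h.py <<'E'
import numpy as np, cv2
from scipy.spatial.transform import Rotation as R
from cell import ctrl
def snap(n,f):
    im=ctrl.grab_frame(n); cv2.imwrite('pics/'+f,im[:,:,::-1].copy()); return im
def ray(n,rc):
    p=ctrl.camera_params(n);T=np.array(p['T'])
    d=np.array([(rc[1]-p['cx'])/p['fx'],-(rc[0]-p['cy'])/p['fy'],-1.])
    return T[:3,3],T[:3,:3]@d
def atz(n,rc,z):
    o,d=ray(n,rc); return o+d*(z-o[2])/d[2]
def proj(n,X):
    p=ctrl.camera_params(n);T=np.array(p['T']);c=T[:3,:3].T@(np.array(X)-T[:3,3])
    return np.array([p['cy']+p['fy']*c[1]/c[2], p['cx']-p['fx']*c[0]/c[2]])
def tri(obs):
    A=0;b=0
    for n,rc in obs:
        o,d=ray(n,rc);d=d/np.linalg.norm(d);M=np.eye(3)-np.outer(d,d);A=A+M;b=b+M@o
    return np.linalg.solve(A,b)
E
python3 - <<'E'
from h import *
np.set_printoptions(precision=3,suppress=True)
for c in('side','top'):
    p=ctrl.camera_params(c);print(c,{k:v for k,v in p.items() if k!='T'});print(np.array(p['T']))
    snap(c,c+'0.png')
    for q in('pen_a_mid','pen_b_mid','mouth','bottle','tumbler','cup','cap','lotion','soap_dish'):
        print(q,[(np.round(d['location']).tolist(),round(d['confidence'],2)) for d in ctrl.pinpoint(c,q)])
o=ctrl.observe();print(o,ctrl.tip_extent)
E
```

```text
pics
side {'fx': 460.1884924852055, 'fy': 460.1884924852055, 'cx': 322.4487404969291, 'cy': 199.8152602024282}
[[ 0.994  0.096 -0.059  0.504]
 [-0.112  0.781 -0.614 -0.62 ]
 [-0.013  0.617  0.787  1.031]
 [ 0.     0.     0.     1.   ]]
pen_a_mid [([207.0, 265.0], 0.89), ([168.0, 320.0], 0.52)]
pen_b_mid []
mouth [([319.0, 332.0], 0.63)]
bottle [([355.0, 332.0], 0.76)]
tumbler [([180.0, 326.0], 0.75), ([214.0, 333.0], 0.61)]
cup [([254.0, 333.0], 0.61)]
cap [([281.0, 421.0], 0.49)]
lotion [([156.0, 259.0], 0.82)]
soap_dish [([195.0, 402.0], 0.73)]
top {'fx': 361.73134137077517, 'fy': 361.73134137077517, 'cx': 321.66607265266765, 'cy': 203.4308197259664}
[[ 0.026  0.996 -0.089  0.472]
 [-1.     0.025 -0.017  0.073]
 [-0.015  0.089  0.996  1.1  ]
 [ 0.     0.     0.     1.   ]]
pen_a_mid [([252.0, 294.0], 0.83), ([199.0, 266.0], 0.73), ([196.0, 269.0], 0.17)]
pen_b_mid [([204.0, 352.0], 0.72)]
mouth [([208.0, 463.0], 0.9)]
bottle [([212.0, 437.0], 0.69)]
tumbler [([188.0, 300.0], 0.94), ([197.0, 271.0], 0.84)]
cup [([201.0, 348.0], 0.64)]
cap [([132.0, 392.0], 0.68), ([255.0, 228.0], 0.36)]
lotion [([254.0, 230.0], 0.79), ([208.0, 463.0], 0.21)]
soap_dish [([128.0, 299.0], 0.68)]
{'clock': 1.0, 'joints': array([ 1.201,  0.477,  0.022,  1.555, -0.011,  1.109, -0.083]), 'qvel': array([ 0.002,  0.001, -0.001, -0.001,  0.   ,  0.001, -0.001]), 'joint_efforts': array([ -0.001, -58.272,   1.533, -27.293,  -0.054,   0.01 ,   0.   ]), 'eef_pos': array([ 0.175, -0.652,  0.242]), 'orientation': array([0.   , 0.991, 0.131, 0.   ]), 'contact_force': array([-0.66 , -0.008,  0.544]), 'wrist_torque': array([0.012, 0.023, 0.017]), 'finger_force': 0.0, 'gripper_width': 0.08795247406913775} 0.019
```

View both.

Run:
```python
import cv2
s=cv2.imread('pics/side0.png');t=cv2.imread('pics/top0.png')
cv2.imwrite('pics/s1.png',cv2.resize(s[90:390,200:500],None,fx=2,fy=2,interpolation=3))
cv2.imwrite('pics/t1.png',cv2.resize(t[90:300,200:500],None,fx=2.66,fy=2.66,interpolation=3))
```

```text
(no output)
```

View pics/s1.png

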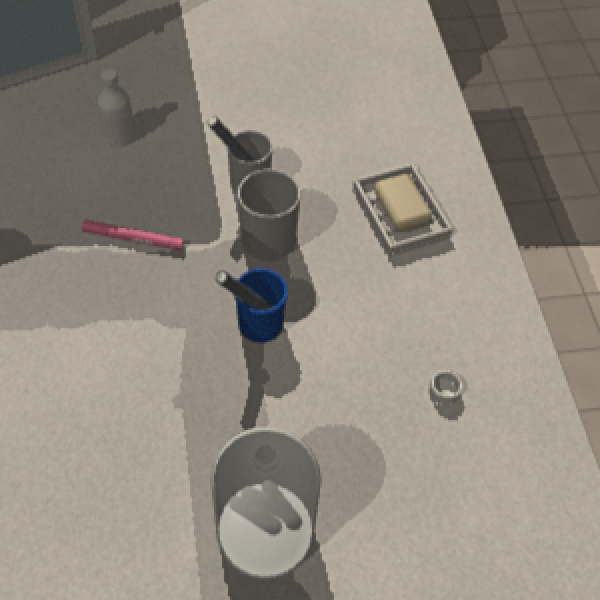

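View pics/t1.png

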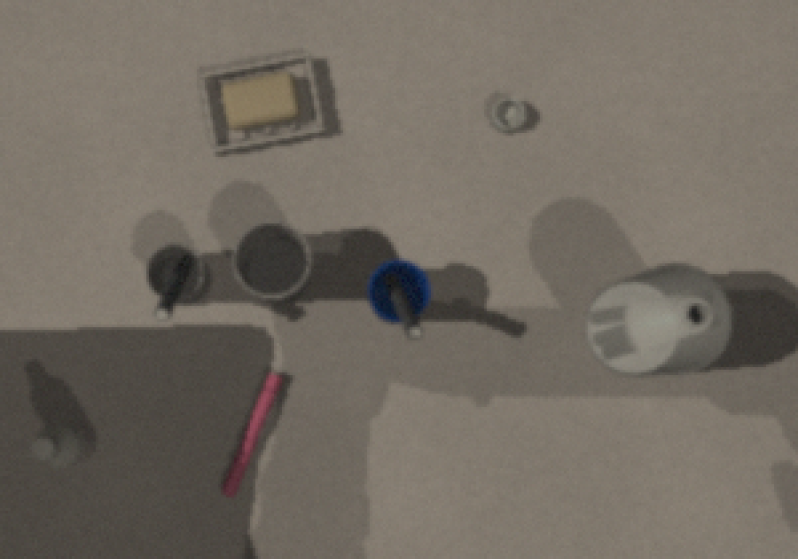

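Side view: bottle mouth ≈(317,332), blue cup with pen ≈(240,331) with knob at (228,311), small tumbler with pen ≈(170,325) with knob at (151,306). Top view: mouth (208,462), cup (200,350) with knob (215,356), small tumbler (193,266) with knob (208,261). Tumbler candidates in the top view are the small one with the pen (193,266) and the large empty one (188,302). Pink pen (side 207,265) isn't meant. I'll measure these and enlarge the tumblers to check.

Run:
```python
from h import *
np.set_printoptions(precision=3,suppress=True)
P={}
for k,a,b in (('knobA',(151,306.5),(207.7,261.3)),('knobB',(228.5,311),(214.8,356)),('mouth',(318,332.3),(208,462.3))):
    x=tri([('side',a),('top',b)]);print(k,x,proj('side',x)-a,proj('top',x)-b)
for n,t,s in(('tumbler',(197,271),(180,326)),('cup',(201,348),(254,333)),('big',(188,300),(214,333))): print(n,atz('top',t,0),atz('side',s,0))
print(atz('top',(254,230),0),atz('top',(132,392),0),atz('top',(128,299),0))
# rim widths in top at z=.078
for n,c1,c2 in(('small',(193,200+147/2.66),(193,200+205/2.66)),('big',(188,200+233/2.66),(188,200+311/2.66))):print(n,atz('top',c1,.078)-atz('top',c2,.078))
s=cv2.imread('pics/side0.png');t=cv2.imread('pics/top0.png')
a=cv2.resize(s[135:270,280:380],None,fx=4,fy=4,interpolation=3);b=cv2.resize(t[170:230,240:380],(400*140//100,240),interpolation=3)
im=np.zeros((540,790,3),np.uint8);im[:,:400]=a;b=cv2.resize(t[175:235,245:310],None,fx=6,fy=6,interpolation=3);im[:360,400:790]=b;im[360:,400:790]=cv2.resize(t[188:218,325:390],None,fx=6,fy=6,interpolation=3)
cv2.imwrite('pics/c2.png',im)
```

```text
knobA [0.545 0.251 0.134] [ 0.102 -0.6  ] [-0.612 -0.003]
knobB [ 0.532 -0.003  0.134] [ 0.118 -0.725] [-0.649 -0.008]
mouth [ 0.551 -0.26   0.203] [ 0.091 -0.517] [-0.403 -0.006]
tumbler [0.587 0.248 0.   ] [0.599 0.257 0.   ]
cup [0.58  0.012 0.   ] [0.588 0.003 0.   ]
big [0.617 0.159 0.   ] [0.604 0.131 0.   ]
[0.41  0.365 0.   ] [ 0.799 -0.12   0.   ] [0.805 0.169 0.   ]
small [-0.002  0.062  0.   ]
big [-0.002  0.084  0.   ]
```

View pics/c2.png

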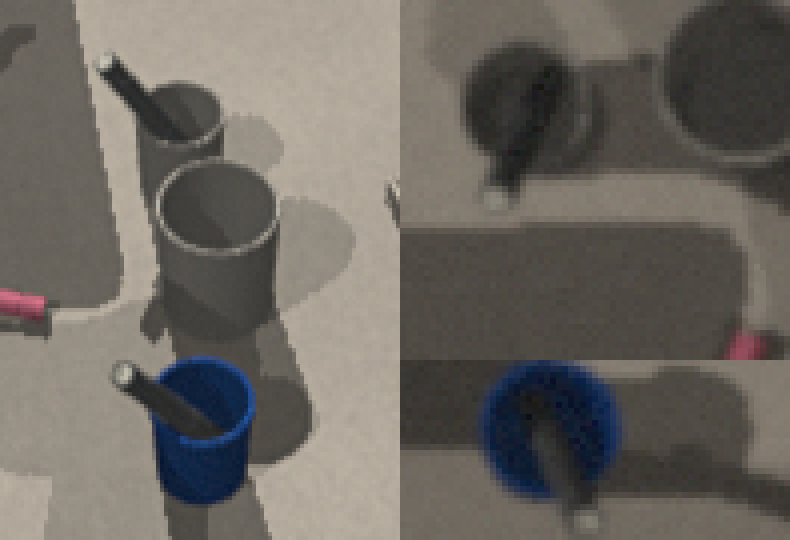

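Tumbler: the small one holding the grey pen (rim ≈62 mm, top (193,266)) fits the 64 mm description. The big empty one is ≈84 mm, so it's not meant. Next I work out the lean directions.

Run:
```python
from h import *
from scipy.optimize import least_squares
np.set_printoptions(precision=3,suppress=True)
K={'A':(.545,.251,.134),'B':(.532,-.003,.134)}
rim={'A':(193.4,265.8),'B':(199.8,350.4)}
# image slopes: second visible axis points (row,col)
tops={'A':((207.7,261.3),(175+75/6,245+150/6)),'B':((214.8,356),(188+75/6,325+143/6))}
sides={'A':((151,306.5),(135+120/4,280+168/4)),'B':((228.5,311),(135+420/4,280+200/4))}
for n in'AB':
    k=np.array(K[n]);c=atz('top',rim[n],.078);d=(c-k)[:2];print(n,'rim c',c,'az rim',np.degrees(np.arctan2(d[1],d[0])),np.linalg.norm(d))
    for cam,L in(('top',tops),('side',sides)):
        p,q=map(np.array,L[n]);u=(q-p)/np.linalg.norm(q-p)
        def f(a):
            e=proj(cam,k-.06*np.array([-np.sin(.506)*np.cos(a[0]),-np.sin(.506)*np.sin(a[0]),np.cos(.506)]))-proj(cam,k);return u[0]*e[1]-u[1]*e[0]
        print(cam,np.degrees(least_squares(f,[0.]).x))
```

```text
A rim c [0.589 0.25  0.078] az rim -0.6949214258192853 0.043605782866719345
top [-0.025]
side [32.702]
B rim c [0.576 0.009 0.078] az rim 15.405697041299128 0.0458611384761423
top [17.463]
side [29.403]
```

Run:
```python
from h import *
s=cv2.imread('pics/side0.png');t=cv2.imread('pics/top0.png')
K={'A':(.545,.251,.134),'B':(.532,-.003,.134)}
out=np.zeros((600,800,3),np.uint8);f=8
for i,n in enumerate('AB'):
  for j,(cam,im) in enumerate((('side',s),('top',t))):
    p=proj(cam,K[n]);r0,c0=int(p[0])-12,int(p[1])-12
    if j: r0-=15
    cr=cv2.resize(im[r0:r0+37,c0:c0+50],None,fx=f,fy=f,interpolation=2)
    for az,col in(((0,15,30)[0],(0,0,255)),(15,(0,255,0)),(30,(255,255,0))):
        a=np.radians(az);k=np.array(K[n]);e=k+.145*np.array([np.sin(.506)*np.cos(a),np.sin(.506)*np.sin(a),-np.cos(.506)])
        q=[tuple(int(v) for v in ((proj(cam,x)[::-1]-[c0,r0]+.5)*f)) for x in(k,k+.5*(e-k))]
        cv2.line(cr,q[0],q[1],col,1)
    out[i*300:i*300+296,j*400:j*400+400]=cr
cv2.imwrite('pics/ov.png',cv2.convertScaleAbs(out,alpha=1.7))
```

```text
(no output)
```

View pics/ov.png

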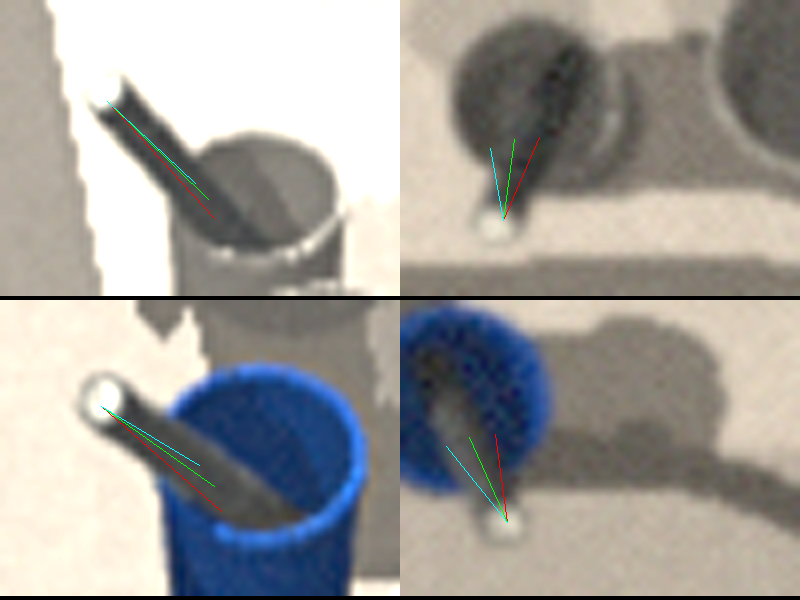

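```bash
cat >> h.py <<'E'
np.set_printoptions(precision=3,suppress=True)
KN={'A':np.array([.545,.254,.134]),'B':np.array([.532,-.001,.134])}
AZ={'A':-.02,'B':.28}
def pose(az,tilt):
    z=np.array([np.sin(tilt)*np.cos(az),np.sin(tilt)*np.sin(az),-np.cos(tilt)]);y=np.array([np.sin(az),-np.cos(az),0])
    return np.stack([np.cross(y,z),y,z],1)
def cur():
    o=ctrl.observe();q=o['orientation'];return o['eef_pos'],R.from_quat([q[1],q[2],q[3],q[0]]).as_matrix(),o
def rel(p,M,fromp=None,fromM=None):
    if fromp is None: fromp,fromM,_=cur()
    return np.r_[fromM.T@(np.array(p)-fromp)/.03, np.degrees(R.from_matrix(fromM.T@M).as_rotvec())/5]
E
python3 - <<'E'
from h import *
M=pose(AZ['B'],.506);k=KN['B']
pre=k-.06*M[:,2]; wp=np.array([.44,-.08,.33])
print(rel(wp,M)); print(pre,rel(pre,M,wp,M)); print(rel(k+.025*M[:,2],M,pre,M))
E
```

```text
[ 13.476 -16.129  -2.944   0.053   5.798  -0.204]
[ 0.504 -0.009  0.186] [ 0.048 -1.683  5.496  0.     0.     0.   ]
[-0.     0.     2.833  0.     0.     0.   ]
```

>>> jog_arm:
  motion:
    - [13.48,-16.13,-2.94,0.05,5.8,-0.2,45]
    - [13.48,-16.13,-2.94,0.05,5.8,-0.2,45]
    - [13.48,-16.13,-2.94,0.05,5.8,-0.2,45]
    - [13.48,-16.13,-2.94,0.05,5.8,-0.2,45]
    - [13.48,-16.13,-2.94,0.05,5.8,-0.2,45]
    - [13.48,-16.13,-2.94,0.05,5.8,-0.2,45]
    - [13.48,-16.13,-2.94,0.05,5.8,-0.2,45]
    - [13.48,-16.13,-2.94,0.05,5.8,-0.2,45]
    - [13.48,-16.13,-2.94,0.05,5.8,-0.2,45]
    - [13.48,-16.13,-2.94,0.05,5.8,-0.2,45]
    - [13.48,-16.13,-2.94,0.05,5.8,-0.2,45]
    - [13.48,-16.13,-2.94,0.05,5.8,-0.2,45]
    - [13.48,-16.13,-2.94,0.05,5.8,-0.2,45]
    - [13.48,-16.13,-2.94,0.05,5.8,-0.2,45]
    - [13.48,-16.13,-2.94,0.05,5.8,-0.2,45]
    - [13.48,-16.13,-2.94,0.05,5.8,-0.2,45]

```text
clock: 3.0
eef_pos: [0.44, -0.0803, 0.3297]
orientation: [-0.035, 0.959, 0.135, 0.248]
contact_force: [0.6, -0.1, -0.6]
gripper_width: 0.0448
finger_force: 0.0
```

Run:
```python
from h import *
M=pose(AZ['B'],.506);k=KN['B'];pre=k-.045*M[:,2]
p,C,o=cur();print(p,C,o['clock'],o['joints']);print(rel(pre,M))
```

```text
[ 0.44 -0.08  0.33] [[ 0.841  0.275  0.466]
 [ 0.241 -0.961  0.134]
 [ 0.485 -0.    -0.875]] 3.0 [ 1.046 -0.201 -0.703  2.202 -0.619  0.755 -0.58 ]
[ 0.052 -1.695  5.989  0.004 -0.001 -0.013]
```

>>> jog_arm:
  motion:
    - [0.05,-1.7,3,0,0,0,45]
    - [0.05,-1.7,6,0,0,0,45]
    - [0.05,-1.7,6,0,0,0,45]
    - [0.05,-1.7,6,0,0,0,45]
    - [0.05,-1.7,6,0,0,0,45]

```text
clock: 3.62
eef_pos: [0.5105, -0.0037, 0.1713]
orientation: [-0.037, 0.959, 0.137, 0.246]
contact_force: [0.4, 0.3, -0.2]
gripper_width: 0.0447
finger_force: 0.0
```

Run:
```python
from h import *
s=snap('side','s2.png')[:,:,::-1];t=snap('top','t2.png')[:,:,::-1]
o=np.hstack([cv2.resize(s[185:270,280:360],None,fx=5,fy=6),cv2.resize(t[160:245,310:390],None,fx=5,fy=6)])
p,C,ob=cur()
for j,cam in enumerate(('side','top')):
    for d in(0,.07):
        q=proj(cam,p+d*C[:,2]);r0,c0=((185,280),(160,310))[j]
        cv2.circle(o,(int((q[1]-c0)*5+400*j),int((q[0]-r0)*6)),3,(0,0,255),-1)
cv2.imwrite('pics/g2.png',o);M=pose(AZ['B'],.506);print(p,rel(KN['B']+.025*M[:,2],M))
```

```text
[ 0.511 -0.007  0.174] [-0.005  0.014  2.337  0.002  0.003  0.001]
```

View pics/g2.png

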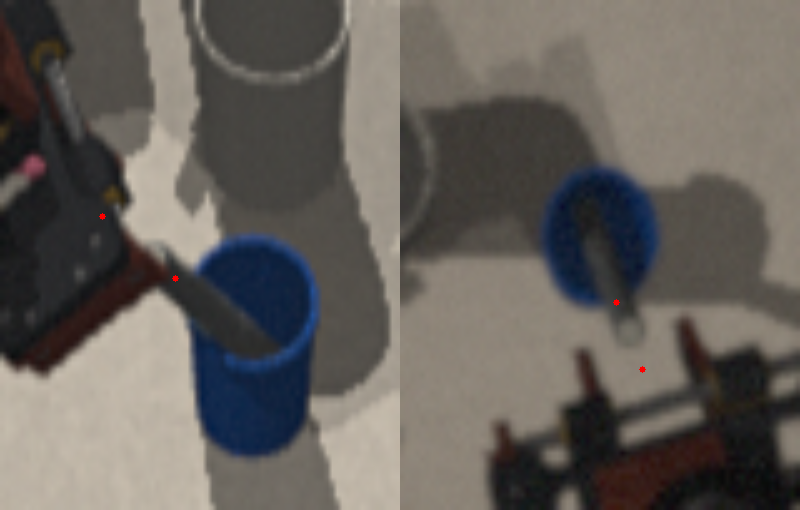

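Both views show the fingers straddling pen B's knob (top (215,355)), with the pen axis through the projected tool axis. I'll close in and grip.

>>> jog_arm:
  motion:
    - [0,0,1.2,0,0,0,45]
    - [0,0,2.34,0,0,0,45]
    - [0,0,2.34,0,0,0,30]
    - [0,0,2.34,0,0,0,8]
    - [0,0,2.34,0,0,0,8]
    - [0,0,2.34,0,0,0,8]
    - [0,0,2.34,0,0,0,8]
  squeeze: 15

```text
clock: 4.6
eef_pos: [0.5444, 0.001, 0.1131]
orientation: [-0.034, 0.959, 0.134, 0.249]
contact_force: [0.1, -0.7, 0.0]
gripper_width: 0.0169
finger_force: 15.0
```

Run:
```python
from h import *
p,C,o=cur();M=pose(AZ['B'],.506)
up=p-.11*M[:,2]; print(p,o['gripper_width'],o['finger_force'],rel(up,M))
# above mouth, upright, cap end ~ 40 mm above mouth
D=pose(AZ['B'],0); m=np.array([.551,-.26,.203]); g=m+[0,0,.12+.04]
print(rel(g,D),'from up:',rel(g,D,up,M))
print(rel([.5,-.05,.37],D))
```

```text
[0.544 0.001 0.113] 0.016909247121460736 15.000187754631042 [ 0.006  0.013 -3.667  0.041 -0.019 -0.025]
[ 2.153  8.446 -8.316  0.034 -5.817 -0.035] from up: [ 2.12   8.421 -4.683 -0.    -5.798 -0.   ]
[ 2.513  1.249 -8.4    0.034 -5.817 -0.035]
```

>>> jog_arm:
  motion:
    - [0,0,-1,0,0,0,8]
    - [0,0,-2.5,0,0,0,8]
    - [0,0,-4.2,0,0,0,8]
    - [1.2,0.6,-6.5,0,-2,0,8]
    - [2.5,1.25,-8.4,0,-4,0,8]
    - [2.5,1.25,-8.4,0,-5.8,0,8]
    - [2.5,1.25,-8.4,0,-5.8,0,8]
    - [2.4,3,-8.4,0,-5.8,0,8]
    - [2.3,5,-8.4,0,-5.8,0,8]
    - [2.2,7,-8.35,0,-5.8,0,8]
    - [2.15,8.2,-8.32,0,-5.82,0,8]
    - [2.15,8.45,-8.32,0.03,-5.82,-0.03,8]
    - [2.15,8.45,-8.32,0.03,-5.82,-0.03,8]
    - [2.15,8.45,-8.32,0.03,-5.82,-0.03,8]

```text
clock: 6.35
eef_pos: [0.5516, -0.2564, 0.3621]
orientation: [-0.001, 0.99, 0.142, -0.001]
contact_force: [-0.7, 1.0, 0.2]
gripper_width: 0.0165
finger_force: 15.0
```

Run:
```python
from h import *
p,C,o=cur();print(p,C[:,2],o['gripper_width'],o['clock'])
s=snap('side','s3.png')[:,:,::-1]
for q in('mouth',): print(q,[(x['location'],x['confidence']) for x in ctrl.pinpoint('side',q)])
t=snap('top','t3.png')[:,:,::-1]
e=p+.12*C[:,2]
print(proj('side',e),proj('top',e),proj('side',p),proj('side',[.551,-.26,.203]))
o=np.hstack([cv2.resize(s[240:340,290:370],None,fx=5,fy=5,interpolation=2),cv2.resize(t[160:260,400:480],None,fx=5,fy=5,interpolation=2)])
cv2.imwrite('pics/g3.png',cv2.convertScaleAbs(o,alpha=1.5))
```

```text
[ 0.552 -0.256  0.362] [-0.002  0.001 -1.   ] 0.016491386067605064 6.35
mouth [([316.1, 331.4], 0.89)]
[307.255 331.836] [206.065 466.908] [275.536 332.173] [318.008 331.782]
```

View pics/g3.png

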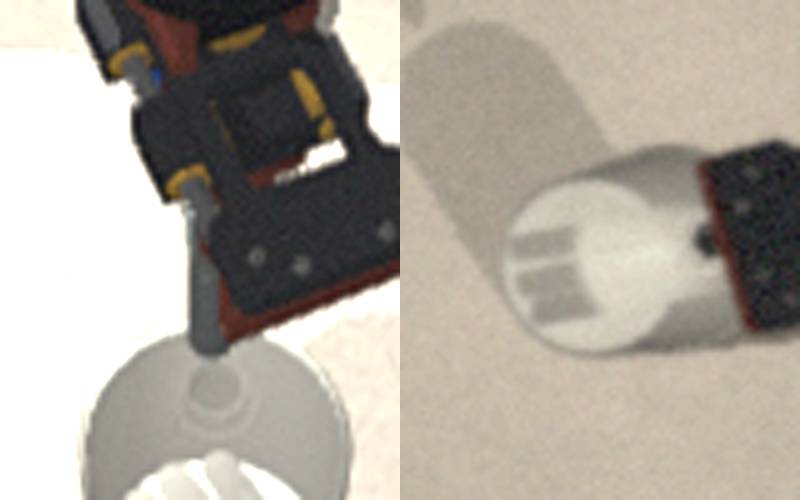

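The side view shows the pen hanging upright, tip end at ≈(307,332), and the mouth at ≈(317,332.7). In the top view the mouth is at ≈(207.6,462), partly covered. Next I fit the lip outline exactly.

Run:
```python
from h import *
for a,b in(((316.5,332.6),(208,462.6)),((317,332.4),(208,462.3))):print(tri([('side',a),('top',b)]))
c=np.array([.5515,-.2585,.205])
f=16;ims=[]
for cam,fn in(('side','pics/side0.png'),('top','pics/top0.png')):
    im=cv2.imread(fn);q=proj(cam,c);r0,c0=int(q[0])-14,int(q[1])-12
    cr=cv2.convertScaleAbs(cv2.resize(im[r0:r0+30,c0:c0+25],None,fx=f,fy=f,interpolation=2),alpha=1.4)
    for r,col in((.013,(0,0,255)),(.010,(0,255,0))):
        pts=np.array([(proj(cam,c+[r*np.cos(a),r*np.sin(a),0])[::-1]-[c0,r0]+.5)*f for a in np.linspace(0,6.283,40)]).astype(int)
        cv2.polylines(cr,[pts],True,col,1)
    ims.append(cr)
cv2.imwrite('pics/m.png',np.hstack(ims))
```

```text
[ 0.551 -0.259  0.207]
[ 0.551 -0.259  0.205]
```

View pics/m.png

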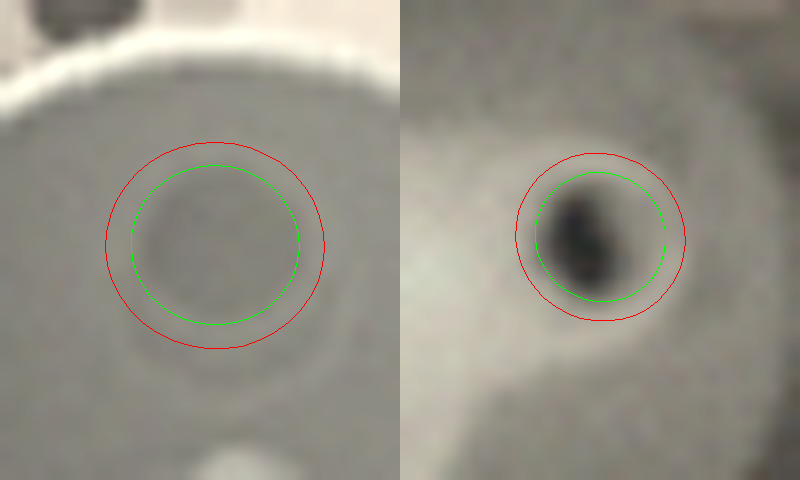

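Run:
```python
from h import *
p,C,o=cur();print(p,o['qvel'],o['contact_force'],o['clock'])
D=C
e=p+.12*C[:,2];print(e,C[:,2])
t=p+np.r_[(np.array([.5515,-.2585])-e[:2]),-.030]
print(rel(t,pose(AZ['B'],0)))
```

```text
[ 0.552 -0.257  0.362] [ 0.002  0.007  0.008 -0.006  0.003  0.004 -0.003] [-0.217 -0.966 -0.117] 6.5
[ 0.552 -0.257  0.242] [-0.002  0.001 -1.   ]
[-0.011  0.045  1.    -0.013  0.018  0.054]
```

>>> jog_arm:
  motion:
    - [0,0,0.5,0,0,0,8]
    - [0,0,0.95,0,0,0,8]
    - [0,0,0.95,0,0,0,8]
    - [0,0,0.95,0,0,0,8]

```text
clock: 7.0
eef_pos: [0.5517, -0.2585, 0.3328]
orientation: [-0.001, 0.99, 0.141, -0.001]
contact_force: [-0.9, -0.6, 1.0]
gripper_width: 0.0165
finger_force: 15.0
```

Run:
```python
from h import *
P=[]
s=snap('side','s4.png')[:,:,::-1];P.append(cur()[0]);t=snap('top','t4.png');p,C,o=cur();P.append(p);print(P,C[:,2],o['clock'])
e=p+.12*C[:,2];q=proj('side',e);m=proj('side',[.5515,-.2585,.205]);print(e,q,m)
print(rel(p+np.r_[np.array([.5515,-.2585])-e[:2],-.02],pose(AZ['B'],0)))
f=12;r0,c0=285,310
cr=cv2.convertScaleAbs(cv2.resize(s[r0:r0+45,c0:c0+45],None,fx=f,fy=f,interpolation=2),alpha=1.4)
for cc,r,col in((e,.0085,(255,0,255)),(np.array([.5515,-.2585,.205]),.01,(0,255,0)),(np.array([.5515,-.2585,.205]),.013,(0,0,255))):
    pts=np.array([(proj('side',cc+[r*np.cos(a),r*np.sin(a),0])[::-1]-[c0,r0]+.5)*f for a in np.linspace(0,6.283,40)]).astype(int)
    cv2.polylines(cr,[pts],True,col,1)
cv2.imwrite('pics/g4.png',cr)
```

```text
[array([ 0.552, -0.258,  0.333]), array([ 0.552, -0.258,  0.333])] [-0.001  0.001 -1.   ] 7.1
[ 0.552 -0.258  0.213] [314.889 332.097] [316.801 331.947]
[-0.01   0.003  0.667 -0.017  0.013  0.032]
```

View pics/g4.png

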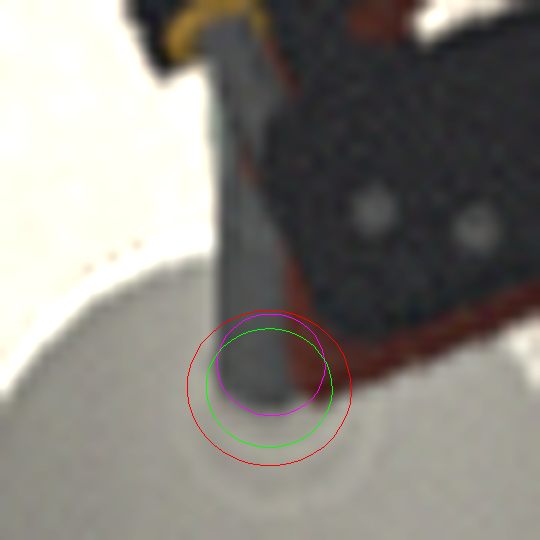

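The side view shows the pen tip ring at ≈(315,332) concentric with the mouth at ≈(317,332), within about 1 mm. I'll lower it into the bore.

>>> jog_arm:
  motion:
    - [0,0,0.15,0,0,0,8]
    - [0,0,0.3,0,0,0,8]
    - [0,0,0.4,0,0,0,8]
    - [0,0,0.5,0,0,0,8]
    - [0,0,0.5,0,0,0,8]

```text
clock: 7.72
eef_pos: [0.5516, -0.2585, 0.3176]
orientation: [-0.001, 0.99, 0.141, -0.001]
contact_force: [0.5, -0.2, -0.3]
gripper_width: 0.0167
finger_force: 15.0
```

>>> jog_arm:
  motion:
    - [0,0,0.2,0,0,0,8]
    - [0,0,0.4,0,0,0,8]
    - [0,0,0.4,0,0,0,8]

```text
clock: 8.1
eef_pos: [0.5514, -0.2585, 0.3052]
orientation: [-0.001, 0.99, 0.141, -0.001]
contact_force: [0.9, 0.3, -0.6]
gripper_width: 0.0168
finger_force: 15.0
```

>>> jog_arm:
  motion:
    - [0,0,0,0,0,0,35]
    - [0,0,0,0,0,0,35]
    - [0,0,0,0,0,0,35]
    - [0,0,-0.6,0,0,0,35]
    - [0,0,-1.2,0,0,0,35]

```text
clock: 8.72
eef_pos: [0.552, -0.2585, 0.3436]
orientation: [-0.001, 0.99, 0.141, -0.001]
contact_force: [0.3, -0.2, 0.1]
gripper_width: 0.0352
finger_force: 0.0
```

Run:
```python
from h import *
p,C,o=cur();print(p,o['clock'])
s=snap('side','s5.png')[:,:,::-1];
print([(x['location'],x['confidence']) for x in ctrl.pinpoint('side','pen_a_mid')])
t=snap('top','t5.png')[:,:,::-1]
o=np.hstack([cv2.resize(s[270:370,290:370],None,fx=5,fy=5,interpolation=2),cv2.resize(t[160:260,400:480],None,fx=5,fy=5,interpolation=2)])
cv2.imwrite('pics/g5.png',o)
M=pose(AZ['A'],.506);k=KN['A']
wp=np.array([.47,.2,.33]);pre=k-.045*M[:,2]
print(rel(wp,M)); print(rel(pre,M,wp,M),rel(pre,M))
```

```text
[ 0.552 -0.258  0.344] 8.725
[([204.6, 264.9], 0.87)]
[  1.62  -15.442   0.457  -0.876   5.746   3.394]
[-1.012 -1.85   5.409  0.     0.     0.   ] [  3.825 -16.691   5.679  -0.876   5.746   3.394]
```

View pics/g5.png

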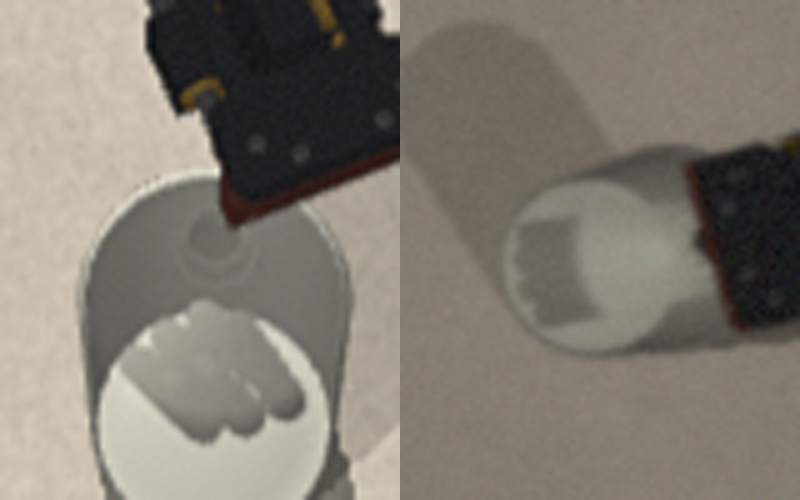

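The pen is inside: four pens are visible lying in the bottle, the mouth at ≈(317,333) is clear and the bottle hasn't moved. Now pen A.

>>> jog_arm:
  motion:
    - [0.2,-2,-0.3,0,0,0,45]
    - [1.62,-15.44,0.46,-0.88,5.75,3.39,45]
    - [1.62,-15.44,0.46,-0.88,5.75,3.39,45]
    - [1.62,-15.44,0.46,-0.88,5.75,3.39,45]
    - [1.62,-15.44,0.46,-0.88,5.75,3.39,45]
    - [1.62,-15.44,0.46,-0.88,5.75,3.39,45]
    - [1.62,-15.44,0.46,-0.88,5.75,3.39,45]
    - [1.62,-15.44,0.46,-0.88,5.75,3.39,45]
    - [1.62,-15.44,0.46,-0.88,5.75,3.39,45]
    - [1.62,-15.44,0.46,-0.88,5.75,3.39,45]
    - [1.62,-15.44,0.46,-0.88,5.75,3.39,45]
    - [1.62,-15.44,0.46,-0.88,5.75,3.39,45]
    - [1.62,-15.44,0.46,-0.88,5.75,3.39,45]

```text
clock: 10.5
eef_pos: [0.4646, 0.1965, 0.3319]
orientation: [0.001, 0.968, -0.01, 0.25]
contact_force: [-0.3, 0.2, -0.4]
gripper_width: 0.045
finger_force: 0.0
```

Run:
```python
from h import *
M=pose(AZ['A'],.506);k=KN['A'];pre=k-.045*M[:,2]
p,C,o=cur();print(p,o['joints']);print(rel(pre,M),rel(k+.025*M[:,2],M))
```

```text
[0.465 0.196 0.332] [ 1.028 -0.336 -1.409  2.091 -0.189  0.647 -1.917]
[-0.884 -1.953  5.556 -0.036  0.005 -0.007] [-0.882 -1.945  7.889 -0.036  0.005 -0.007]
```

>>> jog_arm:
  motion:
    - [-0.9,-1.95,1,0,0,0,45]
    - [-0.9,-1.95,2.5,0,0,0,45]
    - [-0.9,-1.95,4,-0.04,0,0,45]
    - [-0.9,-1.95,4,-0.04,0,0,45]
    - [-0.9,-1.95,4,-0.04,0,0,45]

```text
clock: 11.12
eef_pos: [0.4467, 0.2192, 0.2876]
orientation: [-0.013, 0.97, -0.016, 0.242]
contact_force: [0.8, -0.5, 1.3]
gripper_width: 0.0447
finger_force: 0.0
```

Run:
```python
from h import *
M=pose(AZ['A'],.506);k=KN['A'];pre=k-.045*M[:,2]
p,C,o=cur();print(p,C[:,2],o['joints']);print(rel(pre,M),rel(k+.025*M[:,2],M))
```

```text
[0.447 0.219 0.288] [ 0.47   0.017 -0.883] [ 0.304 -0.01  -1.048  2.164  0.505  0.663 -2.7  ]
[ 0.423 -1.113  4.579 -0.302  0.204 -0.218] [ 0.465 -1.052  6.911 -0.302  0.204 -0.218]
```

>>> jog_arm:
  motion:
    - [0,0,0,0,0,0,45]
    - [0,0,0,0,0,0,45]
    - [0,0,0,0,0,0,45]
    - [0,0,0,0,0,0,45]

```text
clock: 11.62
eef_pos: [0.4461, 0.2185, 0.2893]
orientation: [-0.013, 0.97, -0.016, 0.243]
contact_force: [0.0, -0.0, -1.0]
gripper_width: 0.0449
finger_force: 0.0
```

Run:
```python
from h import *
M=pose(AZ['A'],.506);k=KN['A'];pre=k-.045*M[:,2]
p,C,o=cur();print(p,C[:,2],o['joints']);print(rel(pre,M),rel(k+.025*M[:,2],M))
```

```text
[0.446 0.218 0.289] [ 0.472  0.017 -0.882] [ 0.314 -0.017 -1.054  2.164  0.497  0.662 -2.693]
[ 0.4   -1.138  4.637 -0.296  0.176 -0.227] [ 0.437 -1.078  6.969 -0.296  0.176 -0.227]
```

>>> jog_arm:
  motion:
    - [0.4,-0.6,1.5,-0.3,0.2,-0.2,45]
    - [0.4,-1.13,3,-0.3,0.2,-0.2,45]
    - [0.4,-1.13,4.6,-0.3,0.2,-0.2,45]
    - [0.4,-1.13,4.6,-0.3,0.2,-0.2,45]
    - [0.4,-1.13,4.6,-0.3,0.2,-0.2,45]

```text
clock: 12.25
eef_pos: [0.5094, 0.2481, 0.1877]
orientation: [-0.005, 0.971, -0.014, 0.237]
contact_force: [0.3, -0.4, -0.8]
gripper_width: 0.0451
finger_force: 0.0
```

Run:
```python
from h import *
M=pose(AZ['A'],.506);k=KN['A'];pre=k-.045*M[:,2]
p,C,o=cur();print(p,C[:,2],o['joints']);
s=snap('side','s6.png')[:,:,::-1];t=snap('top','t6.png')[:,:,::-1];p,C,o=cur();print(p,rel(k+.025*M[:,2],M))
o=np.hstack([cv2.resize(s[110:195,270:350],None,fx=5,fy=6),cv2.resize(t[160:245,230:310],None,fx=5,fy=6)])
for j,cam in enumerate(('side','top')):
    for d in(0,.07):
        q=proj(cam,p+d*C[:,2]);r0,c0=((110,270),(160,230))[j]
        cv2.circle(o,(int((q[1]-c0)*5+400*j),int((q[0]-r0)*6)),3,(0,0,255),-1)
cv2.imwrite('pics/g6.png',o)
```

```text
[0.509 0.248 0.188] [ 0.461  0.002 -0.887] [-0.74   0.214  0.001  2.184  0.724  0.485 -2.946]
[0.508 0.25  0.187] [ 0.307 -0.136  2.957 -0.118  0.329 -0.088]
```

View pics/g6.png

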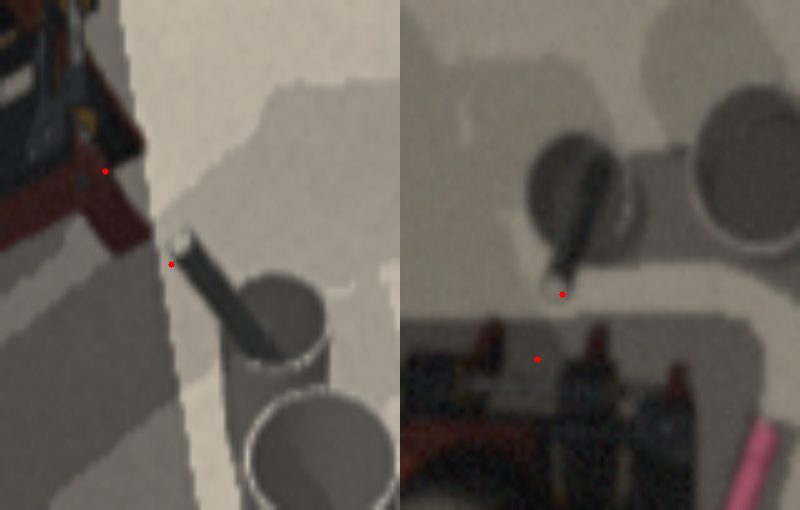

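>>> jog_arm:
  motion:
    - [0,0,0,0,0,-2,45]
    - [0.3,-0.13,0.5,-0.1,0.3,-4,45]
    - [0.3,-0.13,0.5,-0.1,0.3,-4,45]
    - [0.3,-0.13,0.5,-0.1,0.3,-4,45]
    - [0.3,-0.13,0.5,-0.1,0.3,-4,45]

```text
clock: 12.98
eef_pos: [0.5233, 0.2526, 0.1792]
orientation: [0.04, 0.956, 0.153, 0.247]
contact_force: [-0.1, 0.2, -0.2]
gripper_width: 0.0451
finger_force: 0.0
```

Run:
```python
from h import *
M=pose(AZ['A'],.506)@R.from_rotvec([0,0,-np.radians(20)]).as_matrix();k=KN['A']
p,C,o=cur();print(p,C[:,2],o['joints']);print(rel(k+.025*M[:,2],M))
```

```text
[0.523 0.253 0.179] [ 0.484 -0.002 -0.875] [-0.713  0.249 -0.029  2.174  0.829  0.471 -2.697]
[-0.077 -0.07   2.501 -0.089 -0.02  -0.149]
```

The picture was taken before the correction: fingers in front of pen A's knob (side (150.5,306), top (207.5,261.5)), small offset since corrected. I'll approach and grip.

>>> jog_arm:
  motion:
    - [-0.08,-0.07,0.8,-0.09,0,-0.1,45]
    - [-0.08,-0.07,1.6,-0.09,0,-0.1,45]
    - [-0.08,-0.07,2.5,-0.09,0,-0.1,45]
    - [-0.08,-0.07,2.5,-0.09,0,-0.1,45]

```text
clock: 13.48
eef_pos: [0.5566, 0.2535, 0.1103]
orientation: [0.047, 0.955, 0.158, 0.246]
contact_force: [-0.2, 0.5, 0.0]
gripper_width: 0.0449
finger_force: 0.0
```

Run:
```python
from h import *
M=pose(AZ['A'],.506)@R.from_rotvec([0,0,-np.radians(20)]).as_matrix();k=KN['A']
p,C,o=cur();print(p,C[:,2],o['joints'],o['contact_force']);print(rel(k+.025*M[:,2],M))
```

```text
[0.557 0.253 0.11 ] [ 0.484 -0.012 -0.875] [-0.762  0.412  0.078  2.159  1.04   0.343 -2.895] [-0.18   0.492  0.003]
[ 0.045  0.006 -0.046  0.019  0.009 -0.017]
```

>>> jog_arm:
  motion:
    - [0,0,0,0,0,0,30]
    - [0,0,0,0,0,0,8]
    - [0,0,0,0,0,0,8]
    - [0,0,0,0,0,0,8]
    - [0,0,0,0,0,0,8]
  squeeze: 15

```text
clock: 14.1
eef_pos: [0.5572, 0.2544, 0.1119]
orientation: [0.046, 0.955, 0.158, 0.247]
contact_force: [-1.0, -0.2, 1.6]
gripper_width: 0.0166
finger_force: 15.0
```

Run:
```python
from h import *
p,C,o=cur();up=p-.13*C[:,2]
print(p,up,o['gripper_width'],o['finger_force'],o['joints'])
# upright about current lean: keep roll, then extra -20deg
z=C[:,2];ax=np.cross(z,[0,0,-1]);an=np.arcsin(np.linalg.norm(ax));U=R.from_rotvec(ax/np.linalg.norm(ax)*an).as_matrix()@C
print(U)
for g in([.52,.2,.38],[.55,0,.38]):print(rel(g,U))
print(np.array([0,0,0]))
```

```text
[0.557 0.254 0.112] [0.494 0.256 0.225] 0.016586302292399276 15.00032901763916 [-0.762  0.41   0.077  2.158  1.041  0.343 -2.896]
[[ 0.947  0.322  0.   ]
 [ 0.322 -0.947 -0.   ]
 [ 0.     0.    -1.   ]]
[ 2.477  2.845 -8.394  1.977 -5.477  0.   ]
[ 1.143  9.43  -7.847  1.977 -5.477  0.   ]
[0 0 0]
```

>>> jog_arm:
  motion:
    - [0,0,-1,0,0,0,8]
    - [0,0,-2.5,0,0,0,8]
    - [0,0,-4,0,0,0,8]
    - [0.5,0.6,-5.5,0.6,-1.8,0,8]
    - [1.5,1.5,-7.5,1.3,-3.6,0,8]
    - [2.48,2.85,-8.4,1.98,-5.48,0,8]
    - [2.48,2.85,-8.4,1.98,-5.48,0,8]
    - [2.48,2.85,-8.4,1.98,-5.48,0,8]
    - [2.48,2.85,-8.4,1.98,-5.48,0,8]

```text
clock: 15.22
eef_pos: [0.5189, 0.2002, 0.3782]
orientation: [0.0, 0.987, 0.164, -0.001]
contact_force: [-0.3, 0.5, -0.2]
gripper_width: 0.0166
finger_force: 15.0
```

Run:
```python
from h import *
p,C,o=cur();print(p,C,o['gripper_width'],o['joints'])
U=pose(AZ['B'],0)
print(rel([.555,0,.375],U),rel([.5515,-.2585,.365],U))
```

```text
[0.519 0.2   0.378] [[ 0.946  0.323 -0.002]
 [ 0.323 -0.946 -0.001]
 [-0.003  0.001 -1.   ]] 0.01657321773436526 [-0.426  0.184 -0.064  1.653  0.012  1.307 -1.734]
[-1.015  6.704  0.114  0.007  0.031  0.558] [-3.906 14.822  0.46   0.007  0.031  0.558]
```

Joints are comfortable now. I'll go above the mouth.

>>> jog_arm:
  motion:
    - [-0.3,1.5,0,0,0,0,8]
    - [-0.8,3.2,0.1,0,0,0,8]
    - [-1.2,4.9,0.1,0,0,0.3,8]
    - [-1.6,6.6,0.1,0,0,0.56,8]
    - [-2.1,8.3,0.1,0,0,0.56,8]
    - [-2.6,10,0.2,0,0,0.56,8]
    - [-3.1,11.7,0.3,0,0.03,0.56,8]
    - [-3.5,13.3,0.4,0,0.03,0.56,8]
    - [-3.8,14.5,0.46,0,0.03,0.56,8]
    - [-3.91,14.82,0.46,0,0.03,0.56,8]
    - [-3.91,14.82,0.46,0,0.03,0.56,8]
    - [-3.91,14.82,0.46,0,0.03,0.56,8]
    - [-3.91,14.82,0.46,0,0.03,0.56,8]

```text
clock: 16.85
eef_pos: [0.5525, -0.2571, 0.3663]
orientation: [-0.0, 0.99, 0.14, 0.001]
contact_force: [-0.8, 0.3, 0.3]
gripper_width: 0.0167
finger_force: 15.0
```

Run:
```python
from h import *
from scipy.ndimage import gaussian_filter as gf
s=snap('side','s7.png').astype(float);p,C,o=cur();print(p,C[:,2],o['gripper_width'],o['joints'],o['clock'])
e=p+.12*C[:,2];print(e,'tip px',proj('side',e),'edges',proj('side',e+[-.0085,0,0]),proj('side',e+[0,-.0085,0]))
print(rel([.5515,-.2585,e[2]+.12-.030],pose(AZ['B'],0)))
q=proj('side',e).round().astype(int);g=s.mean(2)
print('pen rows',q, '\n',g[q[0]-8:q[0]+10:2,q[1]-9:q[1]+10].astype(int))
print(g[q[0]-4:q[0]+14,q[1]-2].astype(int))
r3=cv2.imread('pics/s3.png').astype(float).mean(2);print('s3 ref',r3[q[0]-4:q[0]+14,q[1]-2].astype(int)); print(r3[q[0]-8:q[0]+10:2,q[1]-9:q[1]+10].astype(int))
```

```text
[ 0.552 -0.257  0.366] [ 0.002  0.001 -1.   ] 0.01665557275843657 [ 0.137  0.281  0.253  1.571 -0.074  1.298 -0.889] 16.9
[ 0.553 -0.257  0.246] tip px [306.753 332.563] edges [307.264 327.954] [311.069 333.15 ]
[-0.041  0.025  1.    -0.002 -0.024  0.012]
pen rows [307 333] 
 [[192 188 191 188 125  58  52  55  57  54  40  36  34  29  28  32  33  31
   27]
 [191 189 191 192 129  56  52  56  58  56  40  39  41  41  33  30  28  28
   31]
 [193 190 191 189 129  61  53  57  55  56  42  37  40  36  38  35  38  36
   34]
 [215 212 201 185 110  56  55  57  53  54  50  40  37  36  36  31  35  39
   64]
 [129 108 108 110  94  59  55  57  56  54  51  43  36  43  75 105 110 117
  144]
 [110 111 110 114 113  91  68  58  55  49  48  52  80 116 121 120 118 118
  116]
 [111 112 112 113 114 117 118 111 108 107 112 112 119 119 119 118 117 116
  119]
 [111 111 113 115 115 111 104 105 104 104 107 111 117 122 119 117 117 116
  116]
 [110 113 115 115 105  99  99 102 101 103 106 104 107 110 119 120 119 116
  118]]
[ 57  57  57  56  57  54  58  81 111 113 105 103 102 102 104 104 103 104]
s3 ref [ 57  58  56  55  57  56  53  52  80 107 108 103 102 103 103 106 105 104]
[[194 192 192 131  60  56  57  56  56  50  40  38  31  32  28  30  26  33
   30]
 [196 192 193 133  58  53  58  59  56  51  38  41  37  37  31  30  27  26
   28]
 [195 195 193 129  58  54  57  57  58  50  37  41  39  40  37  35  36  34
   37]
 [216 216 201 129  58  55  55  56  55  52  56  42  36  36  36  33  33  33
   37]
 [131 112 110  86  56  56  59  57  55  53  49  38  33  36  50  70  78 104
  120]
 [109 111 115 109  78  55  53  53  53  48  46  54 103 113 123 122 121 120
  120]
 [111 112 114 115 117 106  93  80  78  82 107 113 121 122 118 119 119 120
  119]
 [111 112 114 118 118 113 106 108 107 106 110 112 117 122 120 118 118 119
  120]
 [113 113 117 116 104  98 102 102 106 104 106 106 108 111 122 121 119 117
  118]]
```

Pen A's tip in the side image (≈(306.5,332.6)) matches pen B's reference within about 1 px. I'll apply the small correction and lower.

>>> jog_arm:
  motion:
    - [-0.05,0.03,0.5,0,-0.02,0,8]
    - [-0.05,0.03,1.05,0,-0.02,0,8]
    - [-0.05,0.03,1.05,0,-0.02,0,8]
    - [-0.05,0.03,1.05,0,-0.02,0,8]

```text
clock: 17.4
eef_pos: [0.5509, -0.2602, 0.3345]
orientation: [-0.0, 0.99, 0.139, -0.0]
contact_force: [0.4, -0.2, -0.6]
gripper_width: 0.0168
finger_force: 15.0
```

Run:
```python
from h import *
s=snap('side','s8.png').astype(float).mean(2);p,C,o=cur();e=p+.12*C[:,2];print(p,C[:,2],e,proj('side',e))
r=cv2.imread('pics/s4.png').astype(float).mean(2)
for i in(s,r):print(i[300:316:3,323:342].astype(int),i[312:326,331].astype(int))
```

```text
[ 0.551 -0.26   0.335] [ 0. -0. -1.] [ 0.551 -0.26   0.215] [315.544 331.909]
[[190 190 187 189 160  68  51  41  27  27  30  31  31  33  32  31  30  28
   32]
 [191 191 190 190 157  66  52  57  50  28  29  31  28  31  30  37  59  59
   55]
 [184 179 156 144 120  56  52  57  58  56  36  27  28  32  34  30  31  27
   32]
 [107 110 111 111 100  57  57  58  57  57  40  40  28  30  31  33  33  30
   32]
 [109 109 109 112 100  57  56  56  57  55  40  41  30  32  26  27  28  26
   24]
 [110 110 112 115 115  60  55  56  57  55  50  39  41  35  36  33  33  38
   34]] [ 57  56  56  57  56  55  52  65  95 106 113 108 107 107]
[[192 191 187 191 173  74  53  54  40  28  29  30  30  33  32  28  28  35
   42]
 [193 192 192 192 174  71  57  61  58  49  30  29  32  30  33  32  41  54
   57]
 [186 180 157 144 136  61  53  56  56  57  52  32  30  32  29  33  31  34
   33]
 [107 110 111 114 111  59  56  56  57  57  50  41  35  27  27  33  31  32
   30]
 [111 111 112 114 112  60  53  56  57  55  48  39  42  36  36  31  26  27
   28]
 [110 111 114 115  96  55  55  58  56  54  50  45  38  33  38  35  35  33
   30]] [ 57  57  55  56  56  52  56  83 101 107 114 109 109 106]
```

>>> jog_arm:
  motion:
    - [0.02,-0.03,0.1,0,0,0,8]
    - [0.02,-0.03,0.25,0,0,0,8]
    - [0.02,-0.03,0.35,0,0,0,8]
    - [0.02,-0.03,0.45,0,0,0,8]
    - [0.02,-0.03,0.55,0,0,0,8]
    - [0.02,-0.03,0.55,0,0,0,8]

```text
clock: 18.2
eef_pos: [0.5512, -0.2591, 0.3179]
orientation: [-0.0, 0.99, 0.139, -0.0]
contact_force: [0.4, -0.8, -0.5]
gripper_width: 0.0167
finger_force: 15.0
```

>>> jog_arm:
  motion:
    - [0,-0.01,0.2,0,0,0,8]
    - [0,-0.01,0.42,0,0,0,8]
    - [0,-0.01,0.42,0,0,0,8]

```text
clock: 18.58
eef_pos: [0.551, -0.2586, 0.3048]
orientation: [-0.0, 0.99, 0.139, -0.0]
contact_force: [-0.0, 0.2, -0.5]
gripper_width: 0.0167
finger_force: 15.0
```

No force and the tip is about 20 mm into the bore, so I'll release.

>>> jog_arm:
  motion:
    - [0,0,0,0,0,0,35]
    - [0,0,0,0,0,0,35]
    - [0,0,0,0,0,0,35]
    - [0,0,-0.6,0,0,0,35]
    - [0,0,-1.5,0,0,0,35]
    - [0,0,-3,0,0,0,35]
    - [-3,0,-4,0,0,0,35]
    - [-4,0,-4,0,0,0,35]
    - [-4,0,-4,0,0,0,35]

```text
clock: 19.7
eef_pos: [0.4321, -0.295, 0.4291]
orientation: [0.001, 0.991, 0.135, 0.002]
contact_force: [0.1, -0.6, 1.0]
gripper_width: 0.0351
finger_force: 0.0
```

Run:
```python
from h import *
s=snap('side','s9.png')[:,:,::-1]
for c in('side','top'):
    if c=='top': t=snap('top','t9.png')[:,:,::-1]
    for q in('bottle','cup','tumbler','pen_a_mid','mouth'): print(c,q,[(np.round(x['location']).tolist(),round(x['confidence'],2)) for x in ctrl.pinpoint(c,q)])
cv2.imwrite('pics/g9.png',np.hstack([cv2.resize(s[150:390,240:400],None,fx=2.5,fy=2.5,interpolation=2),cv2.resize(t[160:260,400:480],(400,600),interpolation=2)]))
print(cur()[2]['contact_force'],cur()[0])
```

```text
side bottle [([356.0, 330.0], 0.56)]
side cup [([251.0, 330.0], 0.79)]
side tumbler [([211.0, 333.0], 0.89), ([182.0, 330.0], 0.69), ([356.0, 334.0], 0.47)]
side pen_a_mid [([207.0, 266.0], 0.51)]
side mouth [([318.0, 334.0], 0.56)]
top bottle [([209.0, 436.0], 0.68)]
top cup [([200.0, 347.0], 0.71), ([209.0, 462.0], 0.21)]
top tumbler [([188.0, 302.0], 0.83), ([199.0, 269.0], 0.81)]
top pen_a_mid [([250.0, 296.0], 0.58)]
top mouth [([207.0, 463.0], 0.94)]
[ 0.327 -0.169 -0.614] [ 0.436 -0.292  0.425]
```

View pics/g9.png

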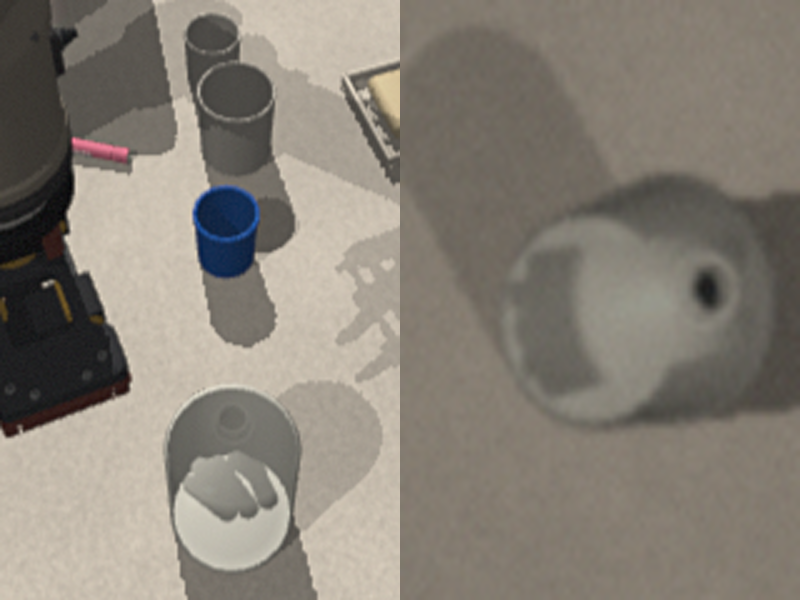

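The mouth (side (318,333), top (207,463)) is empty, with nothing sticking out. Both vessels are empty and standing, and the pens are lying inside the bottle. I'm handing in the job.

```bash
python3 -c "
from cell import ctrl
print(ctrl.sign_off())"
```

```text
the job is handed in; nothing more can be done
None
```

I dropped both pens into the sharps bottle and handed in the job at about 20 s; the last pictures show nothing sticking out and the bottle, tumbler and cup standing in place, but no verdict came back, and I viewed 11 pictures against the limit of 10.

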